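Finish a runout check: seat the dial stem, free the sleeve, count it

ROBOT

A 6-joint arm with a two-finger parallel gripper is mounted at the origin on a cart in front of the work surface, level with it; the furniture and walls round the work are solid. World frame = base frame: x ahead of the robot, y to its left, z up, the work surface at z = 0. Lengths are in m, angles in degrees, forces in N, time in s.
With the tool pointing down it reaches from about 0.325 to 0.85 m from the base axis. Payload 4.4 kg.
Tool frame: the origin (TCP) lies midway between the tips of the shut fingers; the grasp point (between the pads) lies 19 mm behind it; z points along the fingers, y is the line along which they close (so a half turn about z gives the same grasp; the last joint's range is limited). The gripper opens to 94 mm and grips with 3 to 60 N. Pads are 16 mm wide; open, the fingers measure 119 mm over their backs; the gripper's body (75 mm by 177 mm) begins 78 mm behind the grasp point.
Start: joints at [-74.8, 11.837, 88.321, -0, 79.842, -8.623], TCP at [0.232, -0.526, 0.205] pointing down, gripper open.
Joint ranges: [-156.59, 156.59], [-49.26, 127.26], [12.9, 141.05], [-63.56, 243.56], [4.71, 150.69], [-161.64, 161.64]. Speed limits (degrees/s): [159.86, 159.86, 180, 180, 180, 180].

INTERFACE

Orientations are given as [roll, pitch, yaw] about the fixed x, y, z axes, in that order (R = Rz(yaw) Ry(pitch) Rx(roll)).
In Python, from bench import manip, capture, ticket gives the robot as it stands.
- The arm moves only by the tool servo_tool, never from a script. Its argument "motion" is a list of rows, each an object with "slide": the shift along the world's x, y, z each as a share of 0.3 m, from -1 to 1, a list of three; "twist": the turn, a rotation vector about the world's x, y, z each as a share of 2 pi rad, from -1 to 1, a list of three. A call has 1 to 10 rows; each row is the pose to reach, as a shift and turn from the pose commanded when the call began, turning the shorter way round; what a row does not reach only later rows make up. A row lasts 1/8 s, in which the tool goes at most 62.5 mm and 10.7 degrees, less where a joint would pass 70% of its speed; a pose out of reach is approached as far as the arm can. A call with a number of a shift or a turn outside -1 to 1 is refused whole. A call with a gripper value outside its range is refused whole. "jaw" is the gripper command: -1 is shut, 1 is fully open, values between are in proportion, set as the call begins (left out, the last holds). The fingers move at their own pace and stop on an object; "newtons" is the grip in N (left out, the last holds). Time passes only in rows, so rows that repeat a pose let the fingers close. It gives the time, the measured TCP pose, the force, the opening and the grip force at its end, in the units of the state.
- manip.get_obs(): the state, without advancing time (a new reading comes with each control period).
- capture(name): name is "side" or "top" or "wrist"; returns a dict with "image" (420x560x3 uint8, red, green, blue), "fovy" (degrees; the focal length in pixels is half the picture's height over the tangent of half this angle, whatever the lens; pixels are square), "cx", "cy" (the principal point, pixels), "k1" (the pictures are not rectified: a ray, as slopes to the right and down, at radius r is drawn at 1 + k1 r^2 times it, then the intrinsics apply), "pose" (4x4, takes a point from camera to world coordinates). Camera axes: x right, y down, z forward; pixel columns grow to the right and rows downward; lengths in m; the calibration is good to about 2 mm. A picture is of the moment at which its call begins. There is no depth.
- ticket.finish_job(): hands the job in; it is judged then, once.
The state is a dict: "t": time; "joint_pos": joint angles; "joint_velocities": joint speeds; "effort": joint torques, N m; "position": TCP position; "eef_rot": TCP orientation; "ft_force": force on the tool from outside, world axes, zero at the start; "torque": the same for the moment, N m; "finger_gap": opening from 0.0 (shut) to 1.0 (fully open); "gripper_force": force on a finger pad.
Only numpy, scipy, OpenCV 4.12 (cv2) and the standard library are available. Lean on these libraries where they do the work, as an engineer would, in place of code of your own. Each camera call takes 0.05 s, during which the arm holds its last target. There are 200 camera calls.

TASK

A sleeve is clamped in the runout fixture, but the stem of its dial has hung up a few millimetres too high. With the fingertips only, first push the white knob on top of the dial stem gently down until the stem rests on the sleeve, then press the red toggle handle fully down so that the clamp lets go of the sleeve, and last press the thumb lever of the tally counter in its stand fully down and let it spring back, to count the part. Touch each lightly, lift nothing, and leave the two loose sleeves and the loupe where they stand.

Things in the scene. Friction and masses are not known exactly. Their poses are not given: they have to be found in the camera images.
- check_fixture: Runout fixture, fixed on the bench: blue base 122 x 166 mm, dial gauge (56 mm face, centre 128 mm up) on a 177 mm column, sleeve clamped under it by a toggle clamp. Origin under the base, z up; stem at x -12, y +39 mm, column x +20, y +85 mm, red handle towards -y. Keep clear of the lamp head over the far side of the bench: world x over 0.68, y -0.20 to 0.07, z 0.13 to 0.36 m.
- dial_stem (a joint): Upright dial stem, m, positive = stem raised. 0 = stem fully down, resting on the clamped sleeve; at the start it has stuck 3 to 6 mm high and stays there (dried coolant: about 2 N push moves it). It stops dead at 0; it can be pulled up to 8 mm, which is not wanted.
- stem_knob_top (a point): Centre of the top face of the white round knob (16 mm across, 11 mm tall) at the top of the dial stem; 183 mm above the bench when the stem is down, higher by the joint value. It moves with the stem. The dial's rim lies 27 mm below it.
- check_fixture_toggle (a joint): Hinge of the toggle clamp, rad. 0 = red handle raised (sloping up and outward 30 degrees) and sleeve clamped; 0.96 = handle pressed fully down (sloping 25 degrees below level) and clamp arm swung up, sleeve free. Stiff enough to stay where it is left; about 3 N at the handle moves it. As the handle goes down the clamp arm at the other side of the hinge swings up to 110 mm above the bench.
- red_handle_top (a point): Point on the upper side of the red handle (about 15 mm thick, red part about 65 mm long), 17 mm in from its outer end; 108 mm above the bench when clamped, 28 mm when fully down. It moves with the handle, on an arc of 88 mm radius about point toggle_hinge in the upright plane through both points.
- toggle_hinge (a point): Middle of the toggle clamp's level hinge axis, 53 mm above the bench. The axis is square to the level line from here to red_handle_top.
- tally_counter_lever (a joint): Thumb lever of the tally counter, m, positive = pressed in. 0 = released (up), 0.004 = fully down; a spring of 2000 N/m (8 N at the bottom) lifts it again when let go.
- counter_lever_top (a point): Centre of the top face (10 mm front to back, 18 mm side to side) of the thumb lever on top of the tally counter: a white round counter, 50 mm across and 20 mm thick, held upright in a grey stand (62 x 84 mm base, fixed on the bench) with its window to the front, right of the fixture. About 75 mm above the bench; the lever goes straight down. It moves with the lever.
- part_12: Loose grey turned sleeve, 25 mm across, 56 mm tall, standing in front of the fixture; origin at the centre of its underside. Leave it alone.
- part_13: Another such loose sleeve in front of the fixture. Leave it alone.
- loupe: Loose black eye loupe, 39 mm across, 40 mm tall, standing behind the tally counter; origin at the centre of its underside. Leave it alone.
- tally_counter: The white tally counter itself, with its lever, screwed fast in the stand; origin at the rear of its case. It cannot be taken out.
- check_fixture_plunger: The dial stem with its white knob as one moving piece; its frame is that of the fixture, raised by the joint value. A delicate part: push it with a few newtons only.

How it is judged (in metres and radians):
On the way, in this order (a step that is already met when the one before it is completed fails the run):
1. the dial stem is pushed down onto the sleeve while the clamp still holds it (value of joint dial_stem below 0.0008 m and value of joint check_fixture_toggle below 0.2 rad), for 0.1 s.
2. the red handle is pressed fully down and the clamp is open (value of joint check_fixture_toggle above 0.86 rad), for 0.1 s.
3. the thumb lever of the tally counter is pressed fully down (value of joint tally_counter_lever above 0.0032 m), for 0.05 s.
At the end, for the whole second after the job is handed in: The dial stem is down on the sleeve (within 1 mm), the red handle is down (joint above 0.86 rad, of 0.96), the counter's thumb lever has been pressed and has sprung back, and both loose sleeves and the loupe stand within 10 mm of where they were (value of joint dial_stem below 0.001 m and value of joint check_fixture_toggle above 0.86 rad and value of joint tally_counter_lever below 0.0006 m and distance of each of part_12, part_13, loupe from where it was at the start of the episode below 0.01 m); the robot touches nothing.
It fails at once if the dial stem is pulled up instead of pushed down (value of joint dial_stem above 0.0072 m).
It fails at once if the clamp is opened before the stem rests on the sleeve (value of joint check_fixture_toggle above 0.4 rad and value of joint dial_stem above 0.0015 m).
It fails at once if the part is counted before the clamp has let it go (value of joint tally_counter_lever above 0.002 m and value of joint check_fixture_toggle below 0.8 rad).
It fails at once if a loose sleeve or the loupe is shifted by more than 10 mm, lifted or knocked over (distance of any of part_12, part_13, loupe from where it was at the start of the episode above 0.01 m or angle between any of part_12, part_13, loupe's own z axis and vertical above 0.2 rad).
It fails at once if something is pushed hard (the dial stem with more than 20 N, any other part of the fixture or the counter with more than 35 N), or pushed with another part of the arm than the fingers (contact force between check_fixture_plunger and anything else above 20 N or contact force between any of check_fixture, tally_counter and anything else above 35 N or contact force between the arm and check_fixture above 3 N or contact force between the arm and tally_counter above 3 N).
It also fails if it takes over 48 s, if anything falls off the work surface, if the arm or the gripper's body presses on something with over 40 N, if the wrist force passes 120 N, or if a joint passes its speed limit or range.

## Working session

There is one attempt and no reset: what is moved stays moved. The work goes in short steps, Python scripts to look and compute and a tool call to move; the robot and the scene stay as the last step left them, time stands still between calls to the robot, and variables do not carry over. Pictures are saved under pics/ and viewed, at most 10 in all, crops included, and the job is handed in when it is done.

Besides the shell and the picture viewer there is one more tool, called by a JSON object that holds its "api" and its "payload", one argument or row to a line. servo_tool: Moves the arm, as the interface text tells. Shift numbers are shares of 0.3 m and turn numbers shares of 2 pi rad, none past 1 either way. Its arguments: {"type":"object","properties":{"motion":{"type":"array","items":{"type":"object","properties":{"slide":{"type":"array","items":{"type":"number"}},"twist":{"type":"array","items":{"type":"number"}}}}},"jaw":{"type":"number"},"newtons":{"type":"number"}},"required":["motion"]}

```bash
mkdir -p pics
cat > h.py <<'E'
import numpy as np, cv2, pickle
from bench import manip, capture, ticket
def snap(n,tag):
    c=capture(n); pickle.dump(c,open(f'pics/{tag}.pkl','wb')); cv2.imwrite(f'pics/{tag}.png',cv2.cvtColor(c['image'],cv2.COLOR_RGB2BGR)); return c
def load(tag): return pickle.load(open(f'pics/{tag}.pkl','rb'))
def K(c):
    f=210/np.tan(np.radians(c['fovy']/2)); return np.array([[f,0,c['cx']],[0,f,c['cy']],[0,0,1.]])
def D(c): return np.array([c['k1'],0,0,0,0.])
def ray(c,uv):
    s=cv2.undistortPointsIter(np.array([[uv]],float),K(c),D(c),None,None,(3,50,1e-9))[0,0]
    P=np.array(c['pose']); return P[:3,3],P[:3,:3]@np.array([s[0],s[1],1])
def atz(c,uv,z):
    o,d=ray(c,uv); return o+d*(z-o[2])/d[2]
def proj(c,p):
    T=np.linalg.inv(np.array(c['pose'])); q=T[:3,:3]@np.array(p,float)+T[:3,3]
    return cv2.projectPoints(q.reshape(1,1,3),np.zeros(3),np.zeros(3),K(c),D(c))[0].ravel()
def tri(obs):
    A=np.zeros((3,3));b=np.zeros(3)
    for c,uv in obs:
        o,d=ray(c,uv);d=d/np.linalg.norm(d);M=np.eye(3)-np.outer(d,d);A+=M;b+=M@o
    return np.linalg.solve(A,b)
E
python3 - <<'E'
from h import *
for n in ('side','top'):
    c=snap(n,n+'0'); print(n,c['fovy'],c['cx'],c['cy'],c['k1'],np.round(c['pose'],3).tolist())
o=manip.get_obs();print(o)
E
```

```text
side 43.112806728011726 275.7469298512199 214.92006034706844 -0.10558259433413278 [[-0.945, -0.187, 0.268, 0.222], [-0.327, 0.565, -0.758, 0.732], [-0.01, -0.804, -0.595, 0.763], [0.0, 0.0, 0.0, 1.0]]
top 47.6138650028843 268.8180898456999 220.0536489838336 -0.09701830508807872 [[-0.025, -0.995, 0.092, 0.416], [-1.0, 0.026, 0.008, -0.088], [-0.011, -0.092, -0.996, 1.102], [0.0, 0.0, 0.0, 1.0]]
{'t': 0.1, 'joint_pos': array([-7.47973615e+01,  1.18801238e+01,  8.83936103e+01, -2.86311175e-03,
        7.98405804e+01, -8.62096570e+00]), 'joint_velocities': array([-0.04239438, -0.05359786, -0.12645273, -0.00299893,  0.06824688,
       -0.08452717]), 'effort': array([ 4.01616967e-05, -3.71862745e+01, -2.82293397e+01,  6.99426932e-02,
        3.10858805e-02, -5.48436014e-05]), 'position': array([ 0.23206169, -0.52532306,  0.20442427]), 'eef_rot': array([-1.79886555e+02, -1.43500263e-02,  2.38240979e+01]), 'ft_force': array([0.34289858, 0.88748587, 0.15136787]), 'torque': array([-0.02729274,  0.00491596, -0.03083403]), 'gripper_force': 0.0, 'finger_gap': 0.9975838251599881}
```

View pics/side0.png

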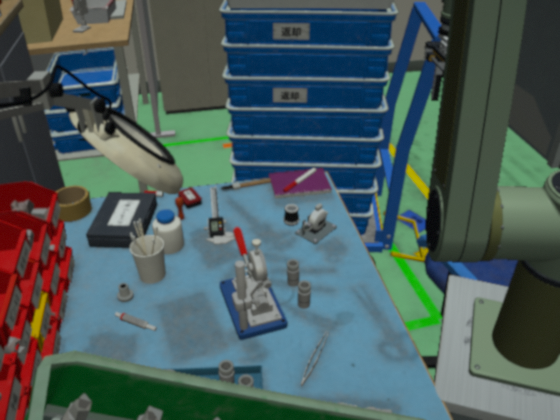

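View pics/top0.png

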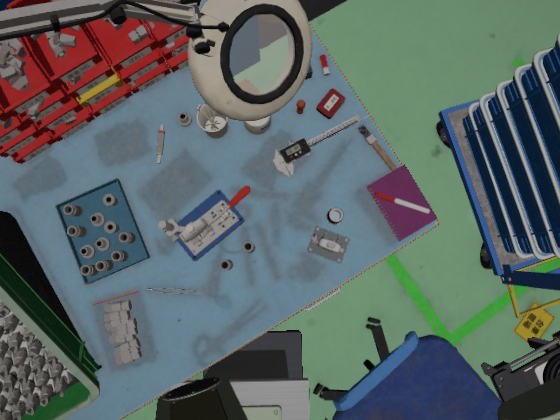

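The side view shows the fixture at about (252,290), with the red handle at (240,240), and the counter at (317,220). In the top view the fixture is at (205,222) and the counter at (328,242). I'll zoom in on both.

Run:
```python
from h import *
a=cv2.imread('pics/side0.png');b=cv2.imread('pics/top0.png')
cv2.imwrite('pics/sz.png',cv2.resize(a[190:340,205:355],(600,600),interpolation=cv2.INTER_CUBIC))
cv2.imwrite('pics/tz.png',cv2.resize(b[170:290,150:360],None,fx=3.8,fy=3.8,interpolation=cv2.INTER_CUBIC))
```

```text
(no output)
```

View pics/sz.png

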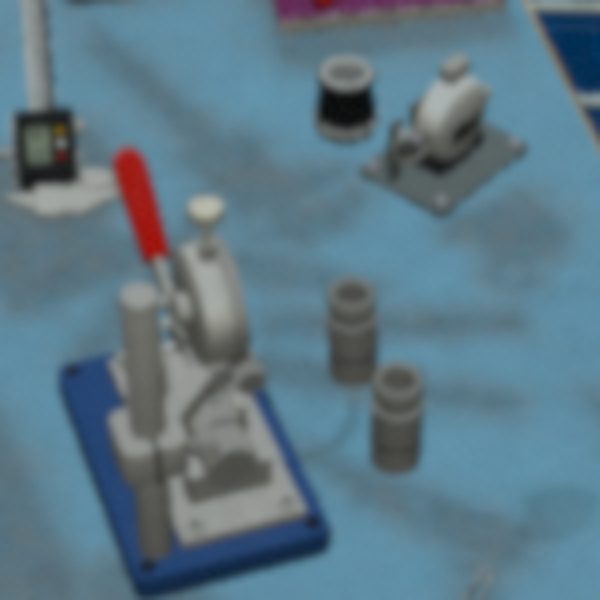

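View pics/tz.png

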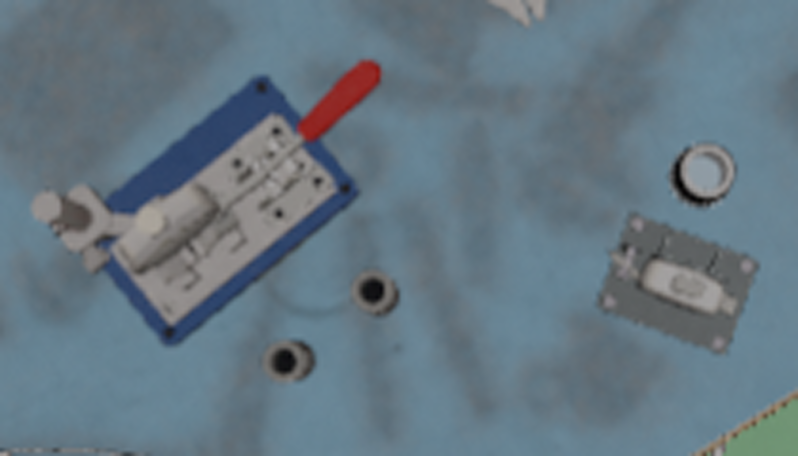

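```bash
cat > m.py <<'E'
from h import *
s=load('side0');t=load('top0')
S=lambda u,v:(205+(u+.5)/4-.5,190+(v+.5)/4-.5); T=lambda u,v:(150+(u+.5)/3.8-.5,170+(v+.5)/3.8-.5)
if __name__=='__main__':
    for n,a,b in [('knobtop',S(206,204),T(151,218)),('handle_end',S(126,155),T(373,70)),('handle_in',S(157,257),T(307,135)),('lever',S(456,63),T(689,285)),('p_r',S(352,291),T(374,292)),('p_l',S(398,377),T(286,361)),('loupe',S(347,69),T(707,171)),('column',S(138,295),T(47,208)),('cornerTop',S(65,367),T(262,78)),]:
        p=tri([(s,a),(t,b)]); print(n,p.round(4),'err px',(proj(s,p)-a).round(1),(proj(t,p)-b).round(1))
    print('base corners z=.015',[atz(t,T(*q),.015).round(3) for q in [(262,78),(356,190),(170,343)]], [atz(s,S(*q),.015).round(3) for q in [(62,367),(328,530)]])
    print('stand', [atz(t,T(*q),.006).round(3) for q in [(633,213),(759,264),(722,353),(600,307)]])
E
python3 m.py
```

```text
knobtop [0.4914 0.0743 0.1836] err px [0.2 0. ] [-0.  -0.1]
handle_end [ 0.5782 -0.0367  0.1067] err px [0.6 0.1] [-0.2 -0.6]
handle_in [0.5464 0.0031 0.0803] err px [0.8 0.1] [-0.2 -0.7]
lever [ 0.4544 -0.2125  0.0724] err px [0.1 0. ] [-0.  -0.1]
p_r [ 0.4568 -0.0319  0.0538] err px [0.7 0.1] [-0.2 -0.6]
p_l [0.4178 0.0198 0.0535] err px [0.5 0. ] [-0.1 -0.4]
loupe [ 0.523  -0.2292  0.0414] err px [0.4 0. ] [-0.1 -0.4]
column [0.4996 0.1301 0.176 ] err px [0.8 0.1] [-0.2 -0.6]
cornerTop [0.588  0.0346 0.0219] err px [0.2 0. ] [-0.  -0.1]
base corners z=.015 [array([0.589, 0.035, 0.015]), array([ 0.519, -0.021,  0.015]), array([0.429, 0.093, 0.015])] [array([0.593, 0.029, 0.015]), array([0.431, 0.09 , 0.015])]
stand [array([ 0.501, -0.188,  0.006]), array([ 0.468, -0.264,  0.006]), array([ 0.415, -0.239,  0.006]), array([ 0.445, -0.166,  0.006])]
```

{"api": "servo_tool", "payload": {
  "motion": [
    {"slide": [0.06, 0.13, 0.08]},
    {"slide": [0.13, 0.28, 0.17], "twist": [0, 0, 0.01]},
    {"slide": [0.19, 0.43, 0.2], "twist": [0, 0, 0.02]},
    {"slide": [0.26, 0.58, 0.2], "twist": [0, 0, 0.03]},
    {"slide": [0.32, 0.73, 0.2], "twist": [0, 0, 0.04]},
    {"slide": [0.39, 0.88, 0.2], "twist": [0, 0, 0.041]},
    {"slide": [0.43, 1, 0.2], "twist": [0, 0, 0.041]},
    {"slide": [0.43, 1, 0.2], "twist": [0, 0, 0.041]}
  ],
  "jaw": -1,
  "newtons": 10
}}

```text
$.motion[0]: bad value
```

{"api": "servo_tool", "payload": {
  "motion": [
    {"slide": [0.06, 0.13, 0.08], "twist": [0, 0, 0]},
    {"slide": [0.13, 0.28, 0.17], "twist": [0, 0, 0.01]},
    {"slide": [0.19, 0.43, 0.2], "twist": [0, 0, 0.02]},
    {"slide": [0.26, 0.58, 0.2], "twist": [0, 0, 0.03]},
    {"slide": [0.32, 0.73, 0.2], "twist": [0, 0, 0.04]},
    {"slide": [0.39, 0.88, 0.2], "twist": [0, 0, 0.041]},
    {"slide": [0.43, 1, 0.2], "twist": [0, 0, 0.041]},
    {"slide": [0.43, 1, 0.2], "twist": [0, 0, 0.041]}
  ],
  "jaw": -1,
  "newtons": 10
}}

```text
t: 1.1
position: [0.3615, -0.2239, 0.2651]
eef_rot: [-180.0, -0.0, 38.8]
ft_force: [-0.5, -0.1, -0.1]
finger_gap: 0.184
gripper_force: 0.0
```

{"api": "servo_tool", "payload": {
  "motion": [
    {"slide": [0.06, 0.13, 0], "twist": [0, 0, 0]},
    {"slide": [0.13, 0.28, 0], "twist": [0, 0, 0]},
    {"slide": [0.19, 0.43, 0], "twist": [0, 0, 0]},
    {"slide": [0.26, 0.58, 0], "twist": [0, 0, 0]},
    {"slide": [0.32, 0.73, 0], "twist": [0, 0, 0]},
    {"slide": [0.39, 0.88, 0], "twist": [0, 0, 0]},
    {"slide": [0.433, 0.994, 0], "twist": [0, 0, 0]},
    {"slide": [0.433, 0.994, -0.1], "twist": [0, 0, 0]},
    {"slide": [0.433, 0.994, -0.15], "twist": [0, 0, 0]},
    {"slide": [0.433, 0.994, -0.15], "twist": [0, 0, 0]}
  ]
}}

```text
t: 2.35
position: [0.49, 0.0713, 0.2187]
eef_rot: [-179.9, 0.2, 38.5]
ft_force: [0.3, 0.0, 0.1]
finger_gap: 0.005
gripper_force: 0.0
```

Run:
```python
from h import *
s=snap('side','side1');t=snap('top','top1');print(manip.get_obs()['position'])
a=cv2.imread('pics/side1.png')[190:290,205:305];b=cv2.imread('pics/top1.png')[170:270,150:250]
cv2.imwrite('pics/z1.png',cv2.resize(np.hstack([a,b]),None,fx=4,fy=4,interpolation=cv2.INTER_CUBIC))
```

```text
[0.49153502 0.07133908 0.22091238]
```

View pics/z1.png

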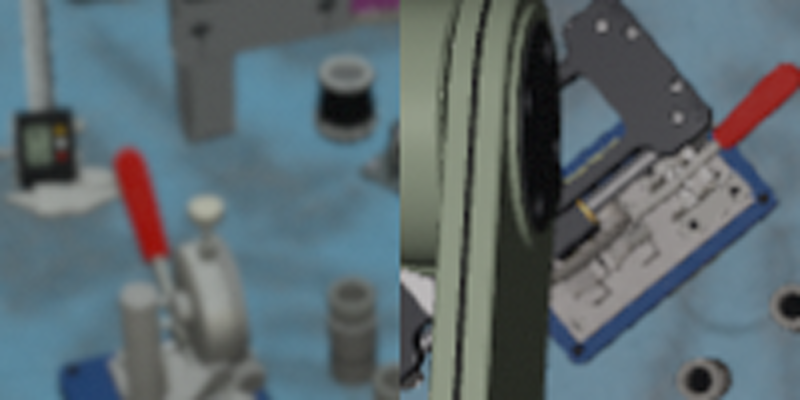

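The side crop shows the shut fingertips at about (208,133), straight above the white knob at (206,204). I'll go down slowly.

{"api": "servo_tool", "payload": {
  "motion": [
    {"slide": [0, 0.008, -0.03], "twist": [0, 0, 0]},
    {"slide": [0, 0.008, -0.06], "twist": [0, 0, 0]},
    {"slide": [0, 0.008, -0.08], "twist": [0, 0, 0]},
    {"slide": [0, 0.008, -0.09], "twist": [0, 0, 0]},
    {"slide": [0, 0.008, -0.09], "twist": [0, 0, 0]}
  ]
}}

```text
t: 3.08
position: [0.491, 0.0746, 0.1932]
eef_rot: [-180.0, 0.0, 38.6]
ft_force: [-0.2, -0.2, 0.5]
finger_gap: 0.006
gripper_force: 0.0
```

```bash
python3 -c "
from h import *
o=manip.get_obs();print(o['position'],o['ft_force'],o['t'])
c=load('side1');print(proj(c,[.4915,.0713,.2205]),'zoom',(proj(c,[.4915,.0713,.2205])-[205,190])*4)"
```

```text
[0.49098261 0.07460468 0.19317953] [-0.15362859 -0.1574544   0.52508804] 3.075
[256.17925991 222.61496898] zoom [204.71703965 130.45987591]
```

{"api": "servo_tool", "payload": {
  "motion": [
    {"slide": [0, 0, -0.005], "twist": [0, 0, 0]},
    {"slide": [0, 0, -0.01], "twist": [0, 0, 0]},
    {"slide": [0, 0, -0.015], "twist": [0, 0, 0]},
    {"slide": [0, 0, -0.02], "twist": [0, 0, 0]},
    {"slide": [0, 0, -0.02], "twist": [0, 0, 0]}
  ]
}}

```text
t: 3.7
position: [0.4912, 0.0746, 0.1874]
eef_rot: [-180.0, -0.0, 38.6]
ft_force: [-0.8, 0.0, 0.2]
finger_gap: -0.001
gripper_force: 0.0
```

{"api": "servo_tool", "payload": {
  "motion": [
    {"slide": [0, 0, -0.003], "twist": [0, 0, 0]},
    {"slide": [0, 0, -0.006], "twist": [0, 0, 0]},
    {"slide": [0, 0, -0.009], "twist": [0, 0, 0]},
    {"slide": [0, 0, -0.009], "twist": [0, 0, 0]}
  ]
}}

```text
t: 4.2
position: [0.4912, 0.0746, 0.1848]
eef_rot: [180.0, -0.0, 38.6]
ft_force: [-0.7, 0.5, 1.2]
finger_gap: 0.004
gripper_force: 0.6
```

{"api": "servo_tool", "payload": {
  "motion": [
    {"slide": [0, 0, -0.003], "twist": [0, 0, 0]},
    {"slide": [0, 0, -0.005], "twist": [0, 0, 0]},
    {"slide": [0, 0, -0.005], "twist": [0, 0, 0]}
  ]
}}

```text
t: 4.58
position: [0.4913, 0.0746, 0.1839]
eef_rot: [180.0, -0.0, 38.6]
ft_force: [-2.1, -0.6, 5.3]
finger_gap: 0.005
gripper_force: 2.5
```

{"api": "servo_tool", "payload": {
  "motion": [
    {"slide": [0, 0, -0.002], "twist": [0, 0, 0]},
    {"slide": [0, 0, -0.003], "twist": [0, 0, 0]},
    {"slide": [0, 0, -0.003], "twist": [0, 0, 0]}
  ]
}}

```text
t: 4.95
position: [0.4914, 0.0746, 0.1838]
eef_rot: [180.0, -0.0, 38.6]
ft_force: [-2.8, 0.8, 8.9]
finger_gap: 0.007
gripper_force: 4.3
```

The stem stopped dead at 0.184 while the force rose to 9 N, so it is resting on the sleeve. Next I lift and move over the handle.

{"api": "servo_tool", "payload": {
  "motion": [
    {"slide": [0, 0, 0.01], "twist": [0, 0, 0]},
    {"slide": [0, 0, 0.06], "twist": [0, 0, 0]},
    {"slide": [0, 0, 0.15], "twist": [0, 0, 0]},
    {"slide": [0.05, -0.06, 0.18], "twist": [0, 0, 0]},
    {"slide": [0.15, -0.18, 0.18], "twist": [0, 0, 0]},
    {"slide": [0.23, -0.29, 0.12], "twist": [0, 0, 0]},
    {"slide": [0.257, -0.329, 0], "twist": [0, 0, 0]},
    {"slide": [0.257, -0.329, -0.12], "twist": [0, 0, 0]},
    {"slide": [0.257, -0.329, -0.17], "twist": [0, 0, 0]},
    {"slide": [0.257, -0.329, -0.17], "twist": [0, 0, 0]}
  ]
}}

```text
t: 6.2
position: [0.5676, -0.0238, 0.1307]
eef_rot: [-179.9, 0.1, 38.6]
ft_force: [0.5, -0.1, 0.0]
finger_gap: 0.006
gripper_force: 0.0
```

Run:
```python
from h import *
s=snap('side','side2');o=manip.get_obs();print(o['position'],o['ft_force'])
a=cv2.imread('pics/side2.png')[170:290,195:315]
cv2.imwrite('pics/z2.png',cv2.resize(a,None,fx=5,fy=5,interpolation=cv2.INTER_CUBIC))
```

```text
[ 0.56868696 -0.02397001  0.13210971] [ 0.56772462 -0.11599556 -0.45669197]
```

View pics/z2.png

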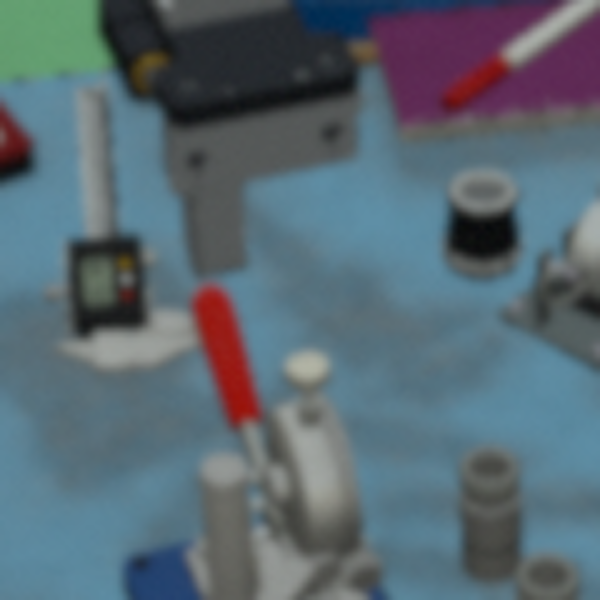

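The fingertips at (218,272) are right above the outer part of the red handle at (220,320). I'll press along the arc.

{"api": "servo_tool", "payload": {
  "motion": [
    {"slide": [0, 0, -0.03], "twist": [0, 0, 0]},
    {"slide": [0, 0, -0.05], "twist": [0, 0, 0]},
    {"slide": [0.007, -0.01, -0.07], "twist": [0, 0, 0]},
    {"slide": [0.015, -0.019, -0.097], "twist": [0, 0, 0]},
    {"slide": [0.022, -0.028, -0.125], "twist": [0, 0, 0]}
  ]
}}

```text
t: 6.88
position: [0.5763, -0.0337, 0.0944]
eef_rot: [179.8, -0.1, 38.6]
ft_force: [0.3, -0.8, 4.3]
finger_gap: 0.003
gripper_force: 1.7
```

{"api": "servo_tool", "payload": {
  "motion": [
    {"slide": [0.006, -0.008, -0.026], "twist": [0, 0, 0]},
    {"slide": [0.011, -0.014, -0.058], "twist": [0, 0, 0]},
    {"slide": [0.015, -0.02, -0.091], "twist": [0, 0, 0]},
    {"slide": [0.017, -0.022, -0.11], "twist": [0, 0, 0]},
    {"slide": [0.017, -0.022, -0.13], "twist": [0, 0, 0]}
  ]
}}

```text
t: 7.5
position: [0.5799, -0.039, 0.0543]
eef_rot: [-180.0, 0.0, 38.6]
ft_force: [2.2, -1.3, 2.1]
finger_gap: 0.003
gripper_force: 1.5
```

{"api": "servo_tool", "payload": {
  "motion": [
    {"slide": [0, 0, -0.02], "twist": [0, 0, 0]},
    {"slide": [-0.002, 0.002, -0.04], "twist": [0, 0, 0]},
    {"slide": [-0.005, 0.006, -0.055], "twist": [0, 0, 0]},
    {"slide": [-0.007, 0.009, -0.065], "twist": [0, 0, 0]},
    {"slide": [-0.007, 0.009, -0.065], "twist": [0, 0, 0]}
  ]
}}

```text
t: 8.12
position: [0.5771, -0.0361, 0.0348]
eef_rot: [-179.9, 0.0, 38.6]
ft_force: [2.5, -0.8, 1.8]
finger_gap: 0.003
gripper_force: 0.8
```

{"api": "servo_tool", "payload": {
  "motion": [
    {"slide": [0, 0, -0.004], "twist": [0, 0, 0]},
    {"slide": [0, 0, -0.007], "twist": [0, 0, 0]},
    {"slide": [0, 0, -0.007], "twist": [0, 0, 0]}
  ]
}}

```text
t: 8.5
position: [0.5771, -0.0359, 0.0329]
eef_rot: [-179.9, 0.0, 38.6]
ft_force: [-0.3, -0.5, 2.7]
finger_gap: 0.004
gripper_force: 0.9
```

{"api": "servo_tool", "payload": {
  "motion": [
    {"slide": [0, 0, -0.005], "twist": [0, 0, 0]},
    {"slide": [0, 0, -0.01], "twist": [0, 0, 0]},
    {"slide": [0, 0, -0.01], "twist": [0, 0, 0]}
  ]
}}

```text
t: 8.88
position: [0.5776, -0.0362, 0.0299]
eef_rot: [-180.0, 0.0, 38.6]
ft_force: [0.2, 0.5, 1.2]
finger_gap: 0.007
gripper_force: 0.5
```

{"api": "servo_tool", "payload": {
  "motion": [
    {"slide": [0, 0, -0.003], "twist": [0, 0, 0]},
    {"slide": [0, 0, -0.005], "twist": [0, 0, 0]},
    {"slide": [0, 0, -0.005], "twist": [0, 0, 0]}
  ]
}}

```text
t: 9.25
position: [0.578, -0.0364, 0.0293]
eef_rot: [180.0, -0.0, 38.6]
ft_force: [-0.7, -0.3, 4.9]
finger_gap: 0.004
gripper_force: 2.1
```

{"api": "servo_tool", "payload": {
  "motion": [
    {"slide": [0, 0, -0.003], "twist": [0, 0, 0]},
    {"slide": [0, 0, -0.006], "twist": [0, 0, 0]},
    {"slide": [0, 0, -0.006], "twist": [0, 0, 0]}
  ]
}}

```text
t: 9.62
position: [0.5786, -0.0367, 0.0287]
eef_rot: [179.9, -0.0, 38.6]
ft_force: [-2.4, -0.1, 11.1]
finger_gap: 0.001
gripper_force: 4.3
```

The handle is on its stop (11 N with almost no movement). Next I lift and go to the counter.

{"api": "servo_tool", "payload": {
  "motion": [
    {"slide": [0, 0, 0.03], "twist": [0, 0, 0]},
    {"slide": [0, 0, 0.15], "twist": [0, 0, 0]},
    {"slide": [0, 0, 0.3], "twist": [0, 0, 0]},
    {"slide": [-0.05, -0.07, 0.41], "twist": [0, 0, -0.025]},
    {"slide": [-0.15, -0.21, 0.41], "twist": [0, 0, -0.05]},
    {"slide": [-0.25, -0.36, 0.41], "twist": [0, 0, -0.075]},
    {"slide": [-0.35, -0.5, 0.41], "twist": [0, 0, -0.1]},
    {"slide": [-0.412, -0.587, 0.38], "twist": [0, 0, -0.125]},
    {"slide": [-0.412, -0.587, 0.33], "twist": [0, 0, -0.15]},
    {"slide": [-0.412, -0.587, 0.28], "twist": [0, 0, -0.172]}
  ]
}}

```text
t: 10.88
position: [0.4537, -0.2131, 0.1104]
eef_rot: [180.0, -0.0, -23.7]
ft_force: [-0.0, 1.1, -0.1]
finger_gap: 0.006
gripper_force: 0.0
```

{"api": "servo_tool", "payload": {
  "motion": [
    {"slide": [0, 0, 0], "twist": [0, 0, 0]},
    {"slide": [0, 0, 0], "twist": [0, 0, 0]}
  ]
}}

```text
t: 11.12
position: [0.4545, -0.2126, 0.1113]
eef_rot: [180.0, -0.0, -23.2]
ft_force: [-0.4, 0.7, 0.2]
finger_gap: 0.005
gripper_force: 0.0
```

Run:
```python
from h import *
s=snap('side','side3');snap('top','top3');o=manip.get_obs();print(o['position'],o['ft_force'])
a=cv2.imread('pics/side3.png')[170:290,225:345]
cv2.imwrite('pics/z3.png',cv2.resize(a,None,fx=5,fy=5,interpolation=cv2.INTER_CUBIC))
```

```text
[ 0.4548233  -0.21273878  0.11168928] [0.51398609 0.12601531 0.20204154]
```

View pics/z3.png

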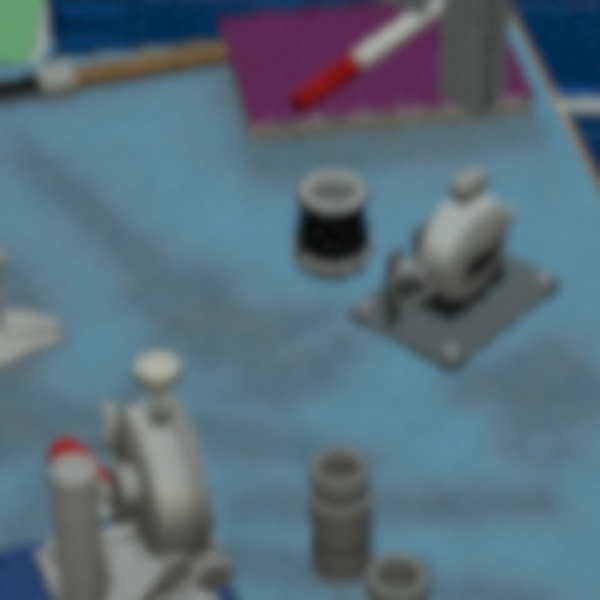

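The handle is down at (65,450), and the fingers at (475,108) hang over the counter lever at (470,180). Now I press it.

{"api": "servo_tool", "payload": {
  "motion": [
    {"slide": [0, 0, -0.05], "twist": [0, 0, 0]},
    {"slide": [0, 0, -0.1], "twist": [0, 0, 0]},
    {"slide": [0, 0, -0.115], "twist": [0, 0, 0]},
    {"slide": [0, 0, -0.12], "twist": [0, 0, 0]},
    {"slide": [0, 0, -0.125], "twist": [0, 0, 0]},
    {"slide": [0, 0, -0.125], "twist": [0, 0, 0]}
  ]
}}

```text
t: 11.98
position: [0.4541, -0.2124, 0.0737]
eef_rot: [-180.0, 0.0, -23.3]
ft_force: [-2.4, 1.7, 2.9]
finger_gap: 0.005
gripper_force: 1.9
```

{"api": "servo_tool", "payload": {
  "motion": [
    {"slide": [0, 0, -0.005], "twist": [0, 0, 0]},
    {"slide": [0, 0, -0.01], "twist": [0, 0, 0]},
    {"slide": [0, 0, -0.012], "twist": [0, 0, 0]},
    {"slide": [0, 0, -0.012], "twist": [0, 0, 0]}
  ]
}}

```text
t: 12.48
position: [0.4545, -0.2126, 0.0716]
eef_rot: [180.0, -0.0, -23.3]
ft_force: [-5.8, 4.4, 13.7]
finger_gap: 0.001
gripper_force: 6.6
```

{"api": "servo_tool", "payload": {
  "motion": [
    {"slide": [0, 0, -0.003], "twist": [0, 0, 0]},
    {"slide": [0, 0, -0.003], "twist": [0, 0, 0]}
  ]
}}

```text
t: 12.72
position: [0.4545, -0.2127, 0.0716]
eef_rot: [180.0, -0.0, -23.3]
ft_force: [-7.3, 5.6, 18.9]
finger_gap: 0.004
gripper_force: 9.2
```

It is on its stop, with no further travel at 19 N. I'll lift off and check the scene.

{"api": "servo_tool", "payload": {
  "motion": [
    {"slide": [0, 0, 0.01], "twist": [0, 0, 0]},
    {"slide": [0, 0, 0.06], "twist": [0, 0, 0]},
    {"slide": [0, 0, 0.18], "twist": [0, 0, 0]},
    {"slide": [0, -0.1, 0.3], "twist": [0, 0, 0]},
    {"slide": [0, -0.25, 0.4], "twist": [0, 0, 0]},
    {"slide": [0, -0.4, 0.45], "twist": [0, 0, 0]},
    {"slide": [0, -0.4, 0.45], "twist": [0, 0, 0]},
    {"slide": [0, -0.4, 0.45], "twist": [0, 0, 0]}
  ]
}}

```text
t: 13.72
position: [0.4541, -0.3321, 0.2036]
eef_rot: [-180.0, 0.0, -23.4]
ft_force: [0.5, 0.4, -0.4]
finger_gap: 0.008
gripper_force: 0.0
```

Run:
```python
from h import *
snap('side','side4');snap('top','top4');o=manip.get_obs();print(o['position'],o['ft_force'],o['t'])
a=cv2.imread('pics/side4.png')[190:310,225:345];b=cv2.imread('pics/side0.png')[190:310,225:345]
cv2.imwrite('pics/z4.png',cv2.resize(np.hstack([b,a]),None,fx=3.3,fy=3.3,interpolation=cv2.INTER_CUBIC))
```

```text
[ 0.45397673 -0.33101633  0.2030227 ] [-0.28168622 -1.25966795 -0.57787005] 13.825
```

View pics/z4.png

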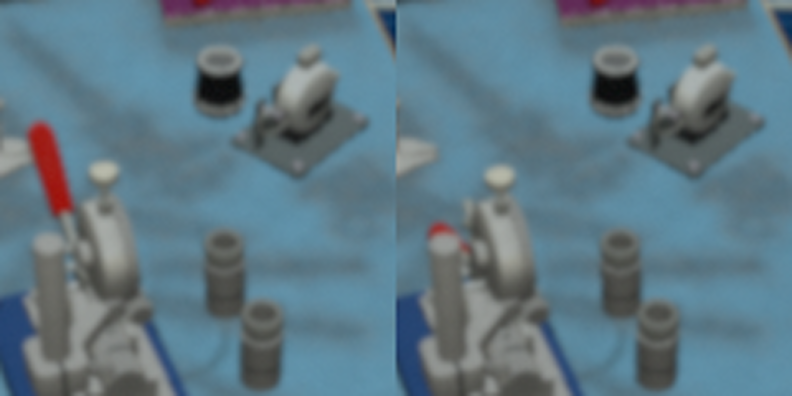

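Comparing start (left) and now (right), the knob is lower (y 172 to 177), the handle is down at (440,235), and the lever has sprung back at (706,52). The sleeves and loupe haven't moved.

```bash
python3 -c "
from bench import ticket;print(ticket.finish_job())"
```

```text
the job is handed in; nothing more can be done
None
```

I pushed the stem down, pressed the red handle fully down and pressed the counter lever once, and it sprang back. The last picture shows the sleeves and loupe unmoved; the job was handed in at about 14 s, and no verdict came back.

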